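# Build up the edging-wheel stack on the arbor

## Task

Build up the lens-edging wheel on the arbor stand: first the grinding wheel down flat onto the flange, then the spacer ring on top of it, then the black clamp cap. The cap's square socket has to find the square end of the post, so feel for it by turning the cap under light pressure until it drops fully home on the spacer. Work gently, never force anything down or drop it, let go of everything and leave the other things on the bench where they lie.

Things in the scene. Friction and masses are not known exactly. Their poses are not given: they have to be found in the camera images.
- arbor: Arbor stand, fixed to the bench: round grey foot plate (96 mm across, 8 mm high), steel pedestal with a flange 44 mm across whose flat upper face is 30 mm above the bench, and an upright steel post on it. Origin on the post's axis at bench height, z up. The angle of the post's square end is unknown and not reported by this pose. Post and parts may take no more than 40 N between them.
- seat (a point): Centre of the flange's upper face, on the post's axis, 30 mm above the bench: where the wheel's underside goes. From here up the post is round, 24 mm in diameter, for 26 mm.
- post_top (a point): Centre of the post's top face, on its axis, 76 mm above the bench. The post's last 20 mm are a square, 16 x 16 mm, left standing at any angle, which this point does not show; the post is stiff: it stays put under a light rubbing load and turns only under a firm twist (0.25 N m).
- wheel: Grinding wheel: flat disc 56 mm across and 14 mm thick, light metal hub and rough grey rim, with a plain round through hole of 27 mm. Origin at the centre of its underside, z up along its axis. Lies flat on the bench.
- spacer: Spacer: plain steel ring 36 mm across, 20 mm high, with a round through hole of 27 mm. Origin at the centre of its underside, z up along its axis. Stands on the bench.
- cap: Clamp cap: black ribbed, 43 mm across, 28 mm high, closed on top; in its underside a centred square socket 17.6 x 17.6 mm, 15 mm deep, sides along the cap's x and y. Origin at the centre of its underside, z up. Home on the stack its underside is 64 mm above the bench; not lined up with the square it stays 12 mm higher. Fits in any of four quarter turns, within about 0.1 rad.
- side_cutters: Bystander: small side cutters with blue handles, 126 mm long, lying on the bench near the arbor. Origin at the underside.
- paste_tube: Bystander: red and white paste tube, 131 mm long, lying on the bench beyond the arbor. Origin at the underside.
- loose_lens: Bystander: clear loose spectacle lens, 42 x 54 x 5 mm, lying on the bench left of the arbor. Origin at the underside.
There are look-alikes about, which are no part of the job. What is meant by the wheel is not blue or red, and is the larger of those in its own colour.

How it is judged:
On the way, in this order (a step that is already met when the one before it is completed fails the run):
1. the wheel lies flat on the flange, round the post (horizontal distance between wheel and seat below 0.004 m and height (world z) of wheel between 0.027 and 0.033 m and angle between wheel's own z axis and vertical below 0.06 rad), for 0.2 s.
2. the spacer stands on the wheel, round the post (height (world z) of wheel below 0.033 m and horizontal distance between spacer and seat below 0.004 m and height (world z) of spacer between 0.041 and 0.047 m and angle between spacer's own z axis and vertical below 0.06 rad), for 0.2 s.
3. the cap is over the square and down on the spacer (horizontal distance between cap and seat below 0.004 m and height (world z) of cap between 0.061 and 0.067 m and angle between cap's own z axis and vertical below 0.06 rad), for 0.2 s.
At the end, for the whole second after the job is handed in: Wheel flat on the flange, spacer on the wheel, cap on the spacer with its socket over the square: each within 3 mm of its seated height, within 4 mm of the post's axis, tilted less than 0.06 rad, at rest (all of step 2 and all of step 3 and horizontal distance between wheel and seat below 0.004 m and height (world z) of wheel above 0.027 m and angle between wheel's own z axis and vertical below 0.06 rad and linear speed of each of cap, wheel, spacer below 0.02 m/s); the robot touches nothing.
It fails at once if a part is pressed on the arbor stand, or dropped on it, with more than 40 N (contact force between any of wheel, spacer, cap and arbor above 40 N).
It fails at once if the cap is pressed on the spacer, or the spacer on the wheel, with more than 40 N (contact force between cap and spacer above 40 N or contact force between spacer and wheel above 40 N).
It fails at once if a bystander (side cutters, paste tube, lens) is moved more than 20 mm (distance of any of side_cutters, paste_tube, loose_lens from where it was at the start of the episode above 0.02 m).
It also fails if it takes over 72 s, if anything falls off the work surface, if the arm or the gripper's body presses on something with over 40 N, if the wrist force passes 120 N, or if a joint passes its speed limit or range.

## Robot

A 6-joint arm with a two-finger parallel gripper is mounted at the origin on a cart in front of the work surface, level with it; the furniture and walls round the work are solid. World frame = base frame: x ahead of the robot, y to its left, z up, the work surface at z = 0. Lengths are in m, angles in rad, forces in N, time in s.
With the tool pointing down it reaches from about 0.35 to 0.975 m from the base axis. Payload 4.9 kg.
Tool frame: the origin (TCP) lies at the very end of the fingers, on their centre line; the grasp point (between the pads) lies 19 mm behind it (manip.grasp_offset is the distance from the TCP to the grasp point, in m); z points along the fingers, y is the line along which they close (so a half turn about z gives the same grasp; the last joint's range is limited). The gripper opens to 85 mm and grips with 20 to 120 N. Pads are 22 mm wide; open, the fingers measure 114 mm over their backs; the gripper's body (76 mm by 85 mm) begins 54 mm behind the grasp point. The pads swing forward as they close: fully open they stand 13 mm farther back than shut.
Start: joints at [1.043, 0.053, 1.613, -0, 1.476, -0.119], TCP at [0.248, 0.573, 0.231] pointing down, gripper open.
Joint ranges: [-3.01, 3.01], [-1.01, 2.22], [0.06, 2.58], [-1.02, 4.17], [0.09, 2.62], [-3.14, 3.14]. Speed limits (rad/s): [2.57, 2.57, 3.14, 3.14, 3.14, 3.14].

## Interface

Orientations are given as a unit quaternion [w, x, y, z].
In Python, from plant import manip, eyes, job_done, models gives the robot as it stands.
- The arm moves only by the tool servo_tool, never from a script. Its argument "motion" is one flat list of numbers, 5 for each row, row after row: the opening, from -1 (shut) to 1 (fully open), then the shift along the tool's x, y, z normalised to -1 to 1, where 1 is 120 mm, then the turn about the tool's z normalised to -1 to 1, where 1 is 45 degrees. A call has 1 to 5 rows; each row is the pose to reach, as a shift and turn from the pose commanded when the call began, along the tool's axes at that moment; what a row does not reach only later rows make up. A row lasts 1/8 s, in which the tool goes at most 62.5 mm and 10.7 degrees, less where a joint would pass 70% of its speed; a pose out of reach is approached as far as the arm can. A call with a number of a shift or a turn outside -1 to 1 is refused whole. A call with a gripper value outside its range is refused whole. The fingers move at their own pace and stop on an object; the grip force is fixed at half the most. Time passes only in rows, so rows that repeat a pose let the fingers close. It gives the time, the measured TCP pose, the force, the opening and the grip force at its end, in the units of the state.
- manip.state(): the state, without advancing time (a new reading comes with each control period).
- eyes.grab_frame(name): name is "side" or "top"; returns (picture, depth): 420x560x3 uint8, red, green, blue; 420x560 float32, m along the optical axis (not along the pixel's ray), 0 where there is no reading.
- eyes.camera_params(name): a dict with "fov_y" (degrees; the focal length in pixels is half the picture's height over the tangent of half this angle, whatever the lens; pixels are square), "cx", "cy" (the principal point, pixels), "D" ([k1, k2, p1, p2, k3] as OpenCV has them; the pictures are not rectified), "pose" (4x4, takes a point from camera to world coordinates). Camera axes: x right, y up, looking along -z (the intrinsics and any distortion apply to the point x, -y, -z); pixel columns grow to the right and rows downward; lengths in m; the calibration is good to about 2 mm. A picture is of the moment at which its call begins. camera_params takes no time and is no camera call.
- job_done(): hands the job in; it is judged then, once.
Trained networks look in the newest picture that a camera, given by its name, has taken for a name from the list of things; names that differ only in an ending like _2 or _b are one class to them, and where a whole thing is asked for, a point or a joint stands for the part that bears it (a point fixed in the world has none). Each returns a list of dicts, best first, with "p" (0 to 1); they miss things now and then, are a little off and sometimes report something else, mostly with a low value. They report only what shows in the picture. A call takes as long as a camera call. They do not tell look-alikes from the thing itself.
- models.regions_of(camera, label): "mask" (420x560 bool, what is visible of it) and "pixel" ([column, row] in pixels, amid what is visible of it).
The state is a dict: "time": time; "joint_pos": joint angles; "joint_vel": joint speeds; "joint_efforts": joint torques, N m; "tool_pos": TCP position; "tool_rot": TCP orientation; "contact_force": force on the tool from outside, world axes, zero at the start; "ft_torque": the same for the moment, N m; "gripper_width": opening from 0.0 (shut) to 1.0 (fully open); "grasp_force": force on a finger pad.
Only numpy, scipy, OpenCV 4.12 (cv2) and the standard library are available. Lean on these libraries where they do the work, as an engineer would, in place of code of your own. Each camera call takes 0.05 s, during which the arm holds its last target. There are 200 camera calls.

## Working session

There is one attempt and no reset: what is moved stays moved. The work goes in short steps, Python scripts to look and compute and a tool call to move; the robot and the scene stay as the last step left them, time stands still between calls to the robot, and variables do not carry over. Pictures are saved under pics/ and viewed, at most 10 in all, crops included, and the job is handed in when it is done.

Besides the shell and the picture viewer there is one more tool, called after "Request:" by a JSON object that holds its "op" and its "data". servo_tool: Moves the arm, as the interface text tells. Its arguments: {"type":"object","properties":{"motion":{"type":"array","items":{"type":"number","minimum":-1,"maximum":1}}},"required":["motion"]}

```bash
mkdir -p pics; cat > h.py <<'E'
import numpy as np,cv2
from plant import manip,eyes,models,job_done
def grab(n,save=None):
    im,d=eyes.grab_frame(n)
    if save: cv2.imwrite('pics/'+save,im[:,:,::-1])
    return im,d
def K(n):
    p=eyes.camera_params(n);f=210/np.tan(np.radians(p['fov_y'])/2)
    return np.array([[f,0,p['cx']],[0,f,p['cy']],[0,0,1]]),np.array(p['D'],float),np.array(p['pose'])
def cloud(n,d):
    k,D,T=K(n);v,u=np.mgrid[:420,:560]
    q=cv2.undistortPoints(np.stack([u,v],-1).reshape(-1,1,2).astype(float),k,D).reshape(420,560,2)
    c=np.stack([q[...,0]*d,-q[...,1]*d,-d],-1)
    P=c@T[:3,:3].T+T[:3,3];P[d<=0]=np.nan
    return P
def onplane(n,uv,z):
    k,D,T=K(n);q=cv2.undistortPoints(np.array(uv,float).reshape(-1,1,2),k,D).reshape(-1,2)
    r=np.c_[q[:,0],-q[:,1],-np.ones(len(q))]@T[:3,:3].T
    return T[:3,3]+r*((z-T[2,3])/r[:,2])[:,None]
E
python3 - <<'E'
from h import *
s=manip.state();print({k:np.round(v,3) for k,v in s.items()})
for c in('top','side'):
    im,d=grab(c,c+'0.png');P=cloud(c,d);print(c,K(c)[2].round(2).tolist())
    for l in('arbor','wheel','spacer','cap','side_cutters','paste_tube','loose_lens'):
        for r in models.regions_of(c,l):
            q=P[r['mask']];q=q[~np.isnan(q[:,0])]
            if len(q)==0: print(c,l,r['p'],r['pixel']);continue
            zt=np.percentile(q[:,2],95);t=q[q[:,2]>zt-.005]
            print(c,l,round(r['p'],2),np.round(r['pixel']),'ztop',zt.round(3),'mid',((t.max(0)+t.min(0))/2)[:2].round(4),'ext',(np.ptp(t,axis=0))[:2].round(3),len(q),'rgb',im[r['mask']].mean(0).round())
E
```

```text
{'time': np.float64(0.0), 'joint_pos': array([ 1.043,  0.053,  1.614, -0.   ,  1.476, -0.119]), 'joint_vel': array([-0.001,  0.001, -0.   , -0.002, -0.003, -0.   ]), 'joint_efforts': array([-0.0000e+00, -3.9368e+01, -3.7018e+01, -0.0000e+00,  7.0000e-03,
        0.0000e+00]), 'tool_pos': array([0.248, 0.573, 0.23 ]), 'tool_rot': array([-0.   ,  0.203,  0.979, -0.001]), 'contact_force': array([ 0.28 , -0.175, -0.052]), 'ft_torque': array([ 0.031, -0.022,  0.032]), 'grasp_force': np.float64(0.0), 'gripper_width': np.float64(1.0)}
top [[0.01, 0.98, -0.18, 0.33], [-1.0, 0.01, 0.01, 0.0], [0.01, 0.18, 0.98, 1.3], [0.0, 0.0, 0.0, 1.0]]
top arbor 0.87 [264. 224.] ztop 0.065 mid [0.5429 0.0259] ext [0.016 0.014] 1085 rgb [102. 106. 105.]
top wheel 0.89 [357. 249.] ztop 0.016 mid [ 0.4756 -0.2223] ext [0.052 0.052] 345 rgb [130. 131. 128.]
top wheel 0.82 [360. 294.] ztop 0.016 mid [ 0.366  -0.2185] ext [0.055 0.054] 358 rgb [139.  58.  56.]
top wheel 0.53 [399. 280.] ztop 0.011 mid [ 0.402  -0.3108] ext [0.034 0.035] 175 rgb [ 63.  82. 129.]
top wheel 0.43 [393. 213.] ztop 0.012 mid [ 0.562  
[... 1217 characters left out ...]
] ztop 0.011 mid [ 0.5597 -0.2976] ext [0.037 0.04 ] 306 rgb [108. 112. 111.]
side wheel 0.77 [224. 329.] ztop 0.011 mid [ 0.4048 -0.3137] ext [0.036 0.038] 312 rgb [ 33.  60. 116.]
side spacer 0.5 [243. 175.] ztop 0.021 mid [0.4798 0.266 ] ext [0.032 0.042] 128 rgb [104. 109. 110.]
side spacer 0.3 [278. 220.] ztop 0.069 mid [0.5428 0.0234] ext [0.016 0.021] 906 rgb [87. 93. 93.]
side cap 0.79 [326. 281.] ztop 0.03 mid [ 0.6195 -0.2217] ext [0.04  0.041] 409 rgb [40. 42. 43.]
side side_cutters 0.78 [227. 248.] ztop 0.012 mid [ 0.4149 -0.0691] ext [0.051 0.126] 405 rgb [ 74.  81. 106.]
side paste_tube 0.83 [345. 233.] ztop 0.025 mid [ 0.6918 -0.0031] ext [0.022 0.068] 491 rgb [133.  88.  83.]
```

```bash
python3 - <<'E'
import cv2
a=cv2.imread('pics/top0.png');b=cv2.imread('pics/side0.png')
cv2.imwrite('pics/v1.png',cv2.resize(a[130:330,130:430],(800,533),interpolation=2))
cv2.imwrite('pics/v2.png',cv2.resize(b[140:350,170:380],(600,600),interpolation=2))
E
```

```text
(no output)
```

View pics/v1.png

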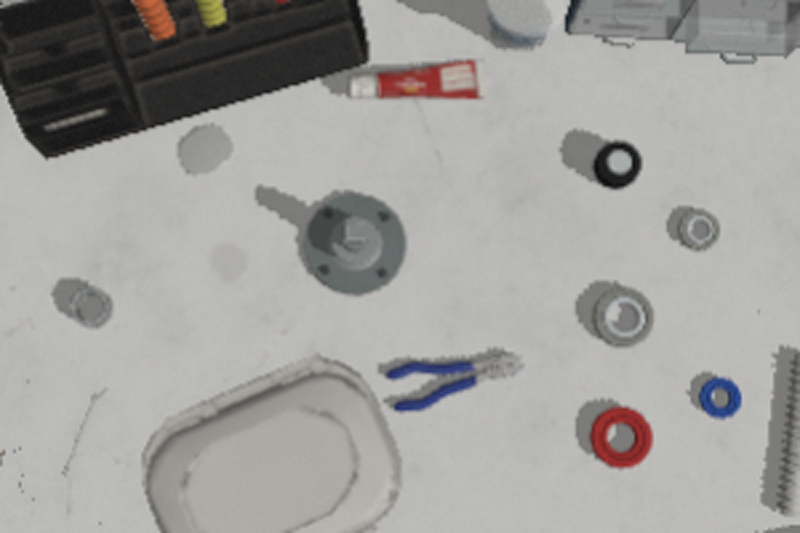

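View pics/v2.png

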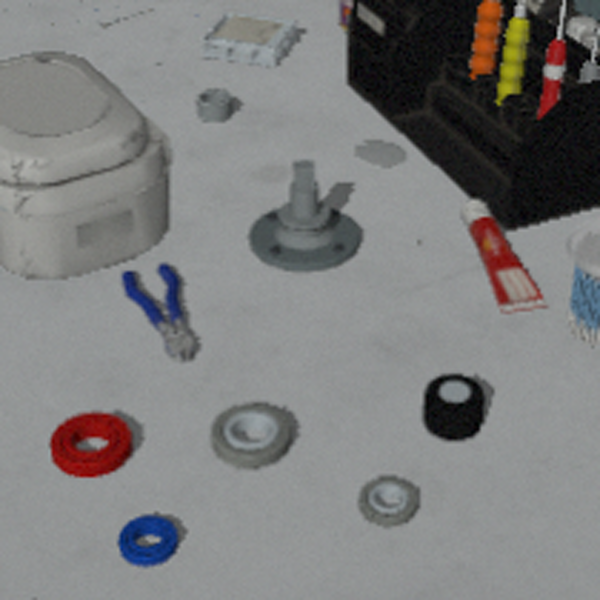

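```bash
cat >> h.py <<'E'
from scipy.optimize import minimize
CYL={'arbor':[(.048,0,.008),(.022,.008,.03),(.012,.03,.056),(.009,.056,.076)],'wheel':[(.028,0,.014)],'spacer':[(.018,0,.02)],'cap':[(.0215,0,.028)]}
HOLE={'wheel':.0135,'spacer':.0135}
def proj(n,X):
    k,D,T=K(n);c=(np.asarray(X)-T[:3,3])@T[:3,:3]
    return cv2.projectPoints((c*[1,-1,-1]).reshape(-1,1,3),np.zeros(3),np.zeros(3),k,D)[0].reshape(-1,2)
def fit(n,lab,mask,xy,z0=0,hole=False):
    a=np.linspace(0,2*np.pi,48);S=4
    ys,xs=np.nonzero(mask);o=np.array([xs.min()-8,ys.min()-8]);w,h=xs.max()-o[0]+9,ys.max()-o[1]+9
    M=np.zeros((h,w),np.float32);mm=mask[o[1]:o[1]+h,o[0]:o[0]+w];M[:mm.shape[0],:mm.shape[1]]=mm
    def ren(p):
        R=np.zeros((h*S,w*S),np.uint8)
        for r,z1,z2 in CYL[lab]:
            X=np.concatenate([np.c_[p[0]+r*np.cos(a),p[1]+r*np.sin(a),0*a+z0+z] for z in(z1,z2)])
            q=(proj(n,X)-o+.5)*S-.5
            cv2.fillConvexPoly(R,np.round(cv2.convexHull(q.astype(np.float32))*16).astype(np.int32),1,shift=4)
        if hole:
            H=None;r=HOLE[lab]
            for z in(CYL[lab][0][1],CYL[lab][0][2]):
                q=(proj(n,np.c_[p[0]+r*np.cos(a),p[1]+r*np.sin(a),0*a+z0+z])-o+.5)*S-.5
                h1=np.zeros_like(R);cv2.fillConvexPoly(h1,np.round(q*16).astype(np.int32),1,shift=4);H=h1 if H is None else H&h1
            R[H>0]=0
        return R.reshape(h,S,w,S).mean((1,3),dtype=np.float32)
    f=lambda p:np.abs(ren(p)-M).sum()
    best=min((minimize(f,np.array(xy)+d,method='Nelder-Mead',options=dict(initial_simplex=np.array(xy)+d+np.array([[0,0],[.004,0],[0,.004]]),xatol=1e-5)) for d in([0,0],[.003,.002],[-.003,-.002])),key=lambda r:r.fun)
    return best.x,best.fun/M.sum()
def find(n,lab,xy,z0=0,P=None,hole=False):
    L=models.regions_of(n,lab);out=[]
    for r in L:
        w=onplane(n,[r['pixel']],z0+.01)[0][:2]
        if np.hypot(*(w-xy))<.04: out.append((r['p'],r))
    if not out: return None
    return fit(n,lab,max(out,key=lambda t:t[0])[1]['mask'],xy,z0,hole)
E
python3 - <<'E'
from h import *
G={'arbor':(.543,.025),'wheel':(.476,-.224),'spacer':(.48,.268),'cap':(.619,-.221)}
for c in('top','side'):
    im,d=grab(c);P=cloud(c,d)
    for l,xy in G.items():
        for hh in((0,1) if l in HOLE else (0,)):
            r=find(c,l,xy,hole=hh);print(c,l,hh,r and (r[0].round(4),round(float(r[1]),3)))
    if c=='top':
        for y0 in np.arange(-.3,.6,.1):
            print(round(y0,1),[ (round(float(P[(P[...,1]>y0)&(P[...,1]<=y0+.1)&(P[...,0]>x0)&(P[...,0]<=x0+.1)][:,2].max(initial=-1)),3)) for x0 in np.arange(.2,.8,.1)])
E
```

```text
top arbor 0 (array([0.5428, 0.0265]), 0.055)
top wheel 0 None
top wheel 1 None
top spacer 0 (array([0.4812, 0.2708]), 1.506)
top spacer 1 (array([0.4806, 0.2708]), 0.57)
top cap 0 (array([ 0.6207, -0.2184]), 0.056)
-0.3 [0.019, 0.02, 0.02, 0.027, 0.854, 0.266, 0.266]
-0.2 [0.008, 0.02, 0.018, 0.007, 0.854, 0.266, 0.266]
-0.1 [0.107, 0.118, 0.014, 0.012, 0.848, 0.154, 0.155]
0.0 [0.128, 0.127, 0.122, 0.082, 0.846, 0.19, 0.142]
0.1 [0.126, 0.126, 0.099, 0.008, 0.842, 0.218, 0.022]
0.2 [0.007, 0.096, 0.025, 0.007, 0.837, 0.206, 0.083]
0.3 [0.008, 0.009, 0.028, 0.03, 0.135, 0.139, 0.078]
0.4 [0.015, 0.008, 0.03, 0.031, 0.106, 0.151, 0.113]
0.5 [0.015, 0.01, 0.028, 0.133, 0.152, 0.152, 0.121]
side arbor 0 (array([0.5425, 0.0285]), 0.075)
side wheel 0 (array([ 0.4771, -0.2212]), 0.162)
side wheel 1 (array([ 0.4768, -0.2219]), 0.183)
side spacer 0 None
side spacer 1 None
side cap 0 (array([ 0.62  , -0.2172]), 0.216)
```

Request:
{"op": "servo_tool", "data": {"motion": [1, -0.625, -0.82, 0, -0.52, 1, -0.625, -0.82, 0, -0.52, 1, -0.625, -0.82, 0, -0.52]}}

```text
time: 1.88
tool_pos: [0.2785, 0.4505, 0.2306]
tool_rot: [-0.0, 0.001, 1.0, -0.001]
contact_force: [0.3, 0.9, -0.1]
gripper_width: 0.999
grasp_force: 0.0
```

Request:
{"op": "servo_tool", "data": {"motion": [1, -0.3, -0.94, 0, 0, 1, -0.3, -0.94, 0, 0, 1, -0.3, -0.94, 0, 0]}}

```text
time: 2.25
tool_pos: [0.3151, 0.339, 0.2317]
tool_rot: [0.001, 0.002, 1.0, 0.0]
contact_force: [-0.2, 0.6, 0.0]
gripper_width: 1.001
grasp_force: 0.0
```

Request:
{"op": "servo_tool", "data": {"motion": [1, -0.3, -0.94, 0, 0, 1, -0.3, -0.94, 0, 0, 1, -0.3, -0.94, 0, 0]}}

```text
time: 2.62
tool_pos: [0.3513, 0.2265, 0.2319]
tool_rot: [0.001, 0.003, 1.0, 0.0]
contact_force: [-0.0, 0.9, -0.7]
gripper_width: 1.003
grasp_force: 0.0
```

Request:
{"op": "servo_tool", "data": {"motion": [1, -0.3, -0.94, 0, 0, 1, -0.3, -0.94, 0, 0, 1, -0.3, -0.94, 0, 0]}}

```text
time: 3.0
tool_pos: [0.3872, 0.1139, 0.2318]
tool_rot: [0.0, 0.002, 1.0, 0.0]
contact_force: [-0.6, 0.1, 0.3]
gripper_width: 1.0
grasp_force: 0.0
```

Request:
{"op": "servo_tool", "data": {"motion": [1, -0.3, -0.94, 0, 0, 1, -0.3, -0.94, 0, 0, 1, -0.3, -0.94, 0, 0]}}

```text
time: 3.38
tool_pos: [0.4231, 0.0018, 0.2315]
tool_rot: [-0.0, 0.002, 1.0, 0.0]
contact_force: [-0.8, 0.6, -0.0]
gripper_width: 0.997
grasp_force: 0.0
```

Request:
{"op": "servo_tool", "data": {"motion": [1, -0.3, -0.94, 0, 0, 1, -0.3, -0.94, 0, 0, 1, -0.3, -0.94, 0, 0]}}

```text
time: 3.75
tool_pos: [0.4592, -0.1104, 0.2312]
tool_rot: [-0.0, 0.001, 1.0, 0.001]
contact_force: [0.0, 0.9, -0.4]
gripper_width: 0.999
grasp_force: 0.0
```

Request:
{"op": "servo_tool", "data": {"motion": [1, -0.15, -0.93, 0.85, 0, 1, -0.15, -0.93, 0.85, 0, 1, -0.15, -0.93, 0.85, 0]}}

```text
time: 4.12
tool_pos: [0.4759, -0.2198, 0.1263]
tool_rot: [-0.002, -0.001, 1.0, 0.002]
contact_force: [-1.1, -0.4, -0.1]
gripper_width: 1.001
grasp_force: 0.0
```

Request:
{"op": "servo_tool", "data": {"motion": [1, 0, 0, 0.4, 0, 1, 0, 0, 0.8, 0, 1, 0, 0, 0.9, 0, 1, 0, 0, 0.9, 0]}}

```text
time: 4.62
tool_pos: [0.4765, -0.2205, 0.0214]
tool_rot: [-0.0, -0.001, 1.0, 0.0]
contact_force: [-0.2, -0.6, 0.9]
gripper_width: 0.999
grasp_force: 0.0
```

```bash
python3 - <<'E'
from h import *
print(manip.state()['tool_pos'],manip.grasp_offset)
for c in('top','side'):
    grab(c,c+'1.png')
    for h in(0,1):
        r=find(c,'wheel',(.477,-.222),hole=h);print(c,r and(r[0].round(4),r[1]))
a=cv2.imread('pics/side1.png')
cv2.imwrite('pics/v3.png',cv2.resize(a[200:340,180:340],None,fx=4,fy=4,interpolation=2))
E
```

```text
[ 0.47653441 -0.22046431  0.0213902 ] 0.0187
top None
top None
side (array([ 0.4775, -0.2213]), np.float64(0.9675767918088737))
side (array([ 0.4776, -0.2213]), np.float64(0.8592150170648464))
```

View pics/v3.png

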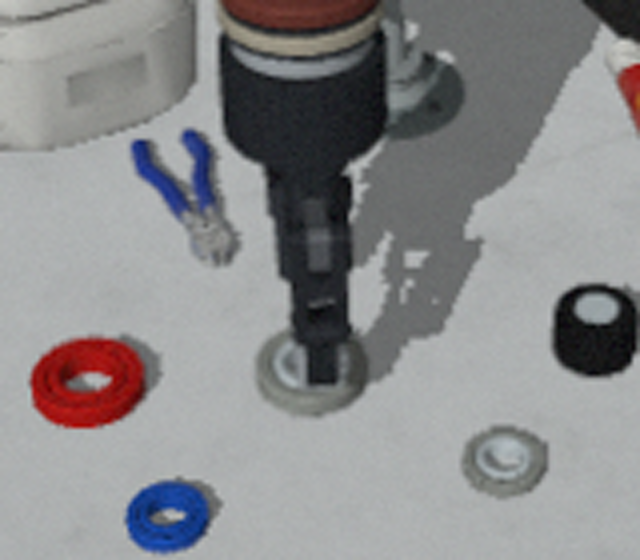

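Request:
{"op": "servo_tool", "data": {"motion": [1, 0, 0, 0.1, 0, 1, 0, 0, 0.16, 0, 1, 0, 0, 0.16, 0]}}

```text
time: 5.3
tool_pos: [0.4748, -0.2218, 0.0007]
tool_rot: [-0.001, 0.0, 1.0, 0.001]
contact_force: [0.8, -1.3, -0.7]
gripper_width: 1.0
grasp_force: 0.0
```

Request:
{"op": "servo_tool", "data": {"motion": [-1, 0, 0, 0, 0, -1, 0, 0, 0, 0, -1, 0, 0, 0, 0, -1, 0, 0, 0, 0, -1, 0, 0, 0, 0]}}

```text
time: 5.92
tool_pos: [0.4764, -0.2227, 0.0034]
tool_rot: [0.0, 0.0, 1.0, -0.0]
contact_force: [-1.6, 1.1, 5.9]
gripper_width: 0.641
grasp_force: 62.1
```

Request:
{"op": "servo_tool", "data": {"motion": [-1, 0, 0, -0.3, 0, -1, 0, 0, -0.8, 0, -1, 0, 0, -1, 0, -1, 0, 0, -1, 0]}}

```text
time: 6.42
tool_pos: [0.4775, -0.2233, 0.125]
tool_rot: [0.002, 0.0, 1.0, -0.002]
contact_force: [0.6, -0.8, -1.4]
gripper_width: 0.645
grasp_force: 63.6
```

Request:
{"op": "servo_tool", "data": {"motion": [-1, -0.14, 0.4, 0, 0, -1, -0.273, 0.85, 0, 0, -1, -0.273, 1, 0, 0]}}

```text
time: 6.8
tool_pos: [0.5077, -0.0996, 0.1196]
tool_rot: [-0.002, -0.001, 1.0, 0.001]
contact_force: [-1.6, 0.3, -0.6]
gripper_width: 0.646
grasp_force: 63.7
```

Request:
{"op": "servo_tool", "data": {"motion": [-1, -0.14, 0.4, 0, 0, -1, -0.273, 0.85, 0, 0, -1, -0.273, 1, 0, 0, -1, -0.273, 1, 0, 0]}}

```text
time: 7.3
tool_pos: [0.5404, 0.018, 0.1207]
tool_rot: [-0.001, -0.001, 1.0, -0.0]
contact_force: [-0.2, 0.2, -0.7]
gripper_width: 0.643
grasp_force: 63.8
```

```bash
python3 - <<'E'
from h import *
s=manip.state();print(s['tool_pos'],s['gripper_width'],s['grasp_force'])
t=s['tool_pos']
for c in('side','top'):
    im,d=grab(c,c+'2.png');print(c,'arbor',[ (round(r['p'],2),r['pixel'],r['mask'].sum()) for r in models.regions_of(c,'arbor')])
    for r in models.regions_of(c,'wheel'):
        w=onplane(c,[r['pixel']],t[2]);print(c,r['p'],r['pixel'],w.round(3),r['mask'].sum())
        if np.hypot(*(w[0][:2]-t[:2]))<.04:
            for z0 in(t[2]-.006,t[2]-.002):print(fit(c,'wheel',r['mask'],t[:2],z0))
a=cv2.imread('pics/side2.png')
cv2.imwrite('pics/v4.png',cv2.resize(a[130:270,200:360],None,fx=4,fy=4,interpolation=2))
E
```

```text
[0.54043957 0.01797137 0.12068515] 0.6428745662024139 63.786272406578064
side arbor []
side 0.95 [203.5, 295.7] [[ 0.382 -0.349  0.121]] 506
side 0.69 [307.8, 311.3] [[ 0.542 -0.404  0.121]] 272
side 0.67 [271.2, 180.7] [[0.532 0.028 0.121]] 175
(array([0.54124426, 0.0238659 ]), np.float64(1.0478571428571428))
(array([0.54017895, 0.01609704]), np.float64(1.0664285714285715))
side 0.65 [224.8, 331.4] [[ 0.415 -0.43   0.121]] 225
top arbor [(0.78, [261.0, 228.5], np.int64(524))]
top 0.66 [268.7, 222.1] [[0.522 0.012 0.121]] 60
(array([0.5448634 , 0.01643524]), np.float64(3.872916666666667))
(array([0.54417186, 0.01623706]), np.float64(3.8802083333333335))
top 0.54 [392.4, 212.7] [[ 0.547 -0.271  0.121]] 164
top 0.17 [209.3, 184.8] [[0.607 0.15  0.121]] 289
```

View pics/v4.png

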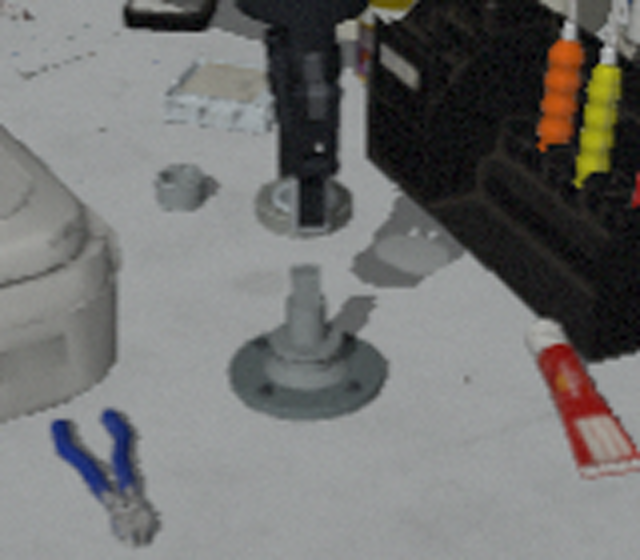

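```bash
cat >> h.py <<'E'
def heldfit(c,lab,xy,z0,rad=None):
    im,d=grab(c);P=cloud(c,d);rad=rad or CYL[lab][0][0]
    h=CYL[lab][0][2];a=np.linspace(0,2*np.pi,60)
    g=im.max(2);dark=(g<70)
    ctr=proj(c,[[xy[0],xy[1],z0+h/2]])[0]
    v,u=np.mgrid[:420,:560];near=np.hypot(u-ctr[0],v-ctr[1])<30
    fg=near&(P[...,2]>z0-.02)&(P[...,2]<z0+h+.06)&(np.hypot(P[...,0]-xy[0],P[...,1]-xy[1])<.06)
    ign=cv2.dilate((fg&dark).astype(np.uint8),np.ones((3,3)))>0
    M=(fg&~dark)
    def ren(p):
        S=4;o=np.round(ctr).astype(int)-32;R=np.zeros((64*S,64*S),np.uint8)
        X=[np.c_[p[0]+rad*np.cos(a),p[1]+rad*np.sin(a),0*a+z] for z in(z0,z0+h)]
        q=(proj(c,np.concatenate(X))-o+.5)*S-.5
        cv2.fillConvexPoly(R,np.round(cv2.convexHull(q.astype(np.float32))*16).astype(np.int32),1,shift=4)
        if lab in HOLE:
            H=None;r=HOLE[lab]
            for z in(z0,z0+h):
                q=(proj(c,np.c_[p[0]+r*np.cos(a),p[1]+r*np.sin(a),0*a+z])-o+.5)*S-.5
                h1=np.zeros_like(R);cv2.fillConvexPoly(h1,np.round(q*16).astype(np.int32),1,shift=4);H=h1 if H is None else H&h1
            R[H>0]=0
        return R.reshape(64,S,64,S).mean((1,3),dtype=np.float32),o
    def f(p):
        R,o=ren(p);sl=np.s_[o[1]:o[1]+64,o[0]:o[0]+64]
        return (np.abs(R-M[sl])*~ign[sl]*near[sl]).sum()
    best=min((minimize(f,np.array(xy)+dd,method='Nelder-Mead',options=dict(initial_simplex=np.array(xy)+dd+np.array([[0,0],[.004,0],[0,.004]]),xatol=1e-5)) for dd in([0,0],[.003,.003],[-.003,-.003],[0,.006])),key=lambda r:r.fun)
    return best.x,best.fun/M.sum()
E
python3 - <<'E'
from h import *
t=manip.state()['tool_pos'];print(t)
print(heldfit('side','wheel',t[:2],t[2]-.0034))
print(heldfit('side','wheel',t[:2],t[2]-.0014),heldfit('side','wheel',t[:2],t[2]-.0054))
E
```

```text
[0.54137291 0.01644052 0.12204585]
(array([0.54222404, 0.01995908]), np.float64(0.09017412935323384))
(array([0.54193845, 0.0172944 ]), np.float64(0.08876811594202899)) (array([0.54256299, 0.02452597]), np.float64(0.09483830845771145))
```

Request:
{"op": "servo_tool", "data": {"motion": [-1, -0.004, 0.08, 0.15, 0, -1, -0.004, 0.08, 0.33, 0, -1, -0.004, 0.08, 0.33, 0]}}

```text
time: 8.12
tool_pos: [0.5397, 0.0279, 0.0792]
tool_rot: [-0.003, -0.0, 1.0, 0.0]
contact_force: [-0.5, 0.7, 0.0]
gripper_width: 0.642
grasp_force: 63.8
```

Request:
{"op": "servo_tool", "data": {"motion": [-1, 0, 0, 0.02, 0, -1, 0, 0, 0.04, 0, -1, 0, 0, 0.055, 0, -1, 0, 0, 0.055, 0]}}

```text
time: 8.62
tool_pos: [0.5421, 0.0272, 0.0761]
tool_rot: [0.0, 0.0, 1.0, -0.0]
contact_force: [-0.3, -0.3, -1.2]
gripper_width: 0.645
grasp_force: 63.8
```

Request:
{"op": "servo_tool", "data": {"motion": [-1, 0, 0, 0.03, 0, -1, 0, 0, 0.06, 0, -1, 0, 0, 0.09, 0, -1, 0, 0, 0.12, 0, -1, 0, 0, 0.13, 0]}}

```text
time: 9.25
tool_pos: [0.5417, 0.0273, 0.0598]
tool_rot: [-0.0, 0.0, 1.0, 0.0]
contact_force: [0.4, 0.9, -1.3]
gripper_width: 0.643
grasp_force: 63.8
```

Request:
{"op": "servo_tool", "data": {"motion": [-1, 0, 0, 0.015, 0, -1, 0, 0, 0.03, 0, -1, 0, 0, 0.045, 0, -1, 0, 0, 0.045, 0]}}

```text
time: 9.75
tool_pos: [0.5418, 0.0273, 0.0547]
tool_rot: [-0.0, 0.0, 1.0, 0.0]
contact_force: [-0.5, 0.5, -1.1]
gripper_width: 0.647
grasp_force: 63.8
```

Request:
{"op": "servo_tool", "data": {"motion": [-1, 0, 0, 0.04, 0, -1, 0, 0, 0.08, 0, -1, 0, 0, 0.12, 0, -1, 0, 0, 0.145, 0, -1, 0, 0, 0.15, 0]}}

```text
time: 10.38
tool_pos: [0.5417, 0.0273, 0.0365]
tool_rot: [-0.0, 0.0, 1.0, 0.0]
contact_force: [0.1, -0.6, -1.7]
gripper_width: 0.641
grasp_force: 63.8
```

Request:
{"op": "servo_tool", "data": {"motion": [-1, 0, 0, 0.007, 0, -1, 0, 0, 0.014, 0, -1, 0, 0, 0.021, 0, -1, 0, 0, 0.021, 0]}}

```text
time: 10.88
tool_pos: [0.542, 0.0273, 0.0344]
tool_rot: [-0.0, 0.0, 1.0, -0.0]
contact_force: [0.6, 0.3, -0.6]
gripper_width: 0.644
grasp_force: 63.8
```

Request:
{"op": "servo_tool", "data": {"motion": [-1, 0, 0, 0.007, 0, -1, 0, 0, 0.012, 0, -1, 0, 0, 0.012, 0]}}

```text
time: 11.25
tool_pos: [0.5421, 0.0273, 0.0334]
tool_rot: [-0.0, 0.0, 1.0, -0.0]
contact_force: [-2.7, -0.4, 3.5]
gripper_width: 0.645
grasp_force: 64.3
```

Request:
{"op": "servo_tool", "data": {"motion": [1, 0, 0, 0, 0, 1, 0, 0, 0, 0, 1, 0, 0, 0, 0, 1, 0, 0, 0, 0]}}

```text
time: 11.75
tool_pos: [0.542, 0.0273, 0.0329]
tool_rot: [-0.0, 0.0, 1.0, 0.0]
contact_force: [0.2, -0.1, -0.3]
gripper_width: 1.0
grasp_force: 0.0
```

Request:
{"op": "servo_tool", "data": {"motion": [1, 0, 0, -0.2, 0, 1, 0, 0, -0.6, 0, 1, 0, 0, -1, 0, 1, 0, 0, -1, 0]}}

```text
time: 12.25
tool_pos: [0.5453, 0.027, 0.1586]
tool_rot: [0.005, 0.0, 1.0, -0.0]
contact_force: [0.6, 0.5, -0.1]
gripper_width: 1.001
grasp_force: 0.0
```

Request:
{"op": "servo_tool", "data": {"motion": [1, 0.26, 1, 0, 0, 1, 0.26, 1, 0, 0, 1, 0.26, 1, 0, 0]}}

```text
time: 12.62
tool_pos: [0.509, 0.1503, 0.1516]
tool_rot: [-0.001, -0.003, 1.0, 0.0]
contact_force: [1.2, -0.5, 0.2]
gripper_width: 0.999
grasp_force: 0.0
```

```bash
python3 - <<'E'
from h import *
print(manip.state()['tool_pos'])
for c in('top','side'):
    im,d=grab(c,c+'3.png')
    for h in (0,1):
        r=find(c,'spacer',(.48,.27),hole=h);print(c,h,r and(r[0].round(4),r[1].round(3)))
    print([(round(r['p'],2),np.round(r['pixel']),r['mask'].sum()) for r in models.regions_of(c,'spacer')])
    if c=='side':
        print([(round(r['p'],2),np.round(r['pixel']),fit(c,'wheel',r['mask'],(.5425,.0285),.03,False)) for r in models.regions_of(c,'wheel') if abs(r['pixel'][1]-220)<25])
a=cv2.imread('pics/side3.png')
cv2.imwrite('pics/v5.png',cv2.resize(a[140:260,200:360],None,fx=4,fy=4,interpolation=2))
E
```

```text
[0.5089831  0.15025755 0.15160432]
top 0 None
top 1 None
[]
side 0 (array([0.4795, 0.2698]), np.float64(0.187))
side 1 (array([0.4795, 0.2698]), np.float64(0.187))
[(0.61, array([243., 177.]), np.int64(116))]
[(0.77, array([279., 212.]), (array([0.54307062, 0.02915176]), np.float64(0.6244019138755981)))]
```

View pics/v5.png

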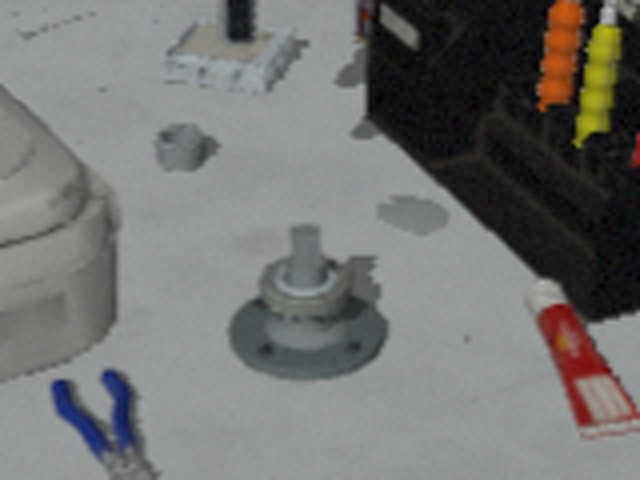

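Request:
{"op": "servo_tool", "data": {"motion": [1, 0.26, 1, 0, 0, 1, 0.26, 1, 0, 0, 1, 0.26, 1, 0.4, 0, 1, 0.26, 1, 0.7, 0, 1, 0.26, 1, 0.7, 0]}}

```text
time: 13.7
tool_pos: [0.4771, 0.266, 0.0655]
tool_rot: [-0.003, 0.0, 1.0, -0.001]
contact_force: [0.3, -0.5, 0.3]
gripper_width: 0.998
grasp_force: 0.0
```

Request:
{"op": "servo_tool", "data": {"motion": [1, 0, 0.02, 0.25, 0, 1, 0, 0.02, 0.45, 0, 1, 0, 0.02, 0.52, 0, 1, 0, 0.02, 0.52, 0]}}

```text
time: 14.2
tool_pos: [0.4805, 0.2697, 0.0076]
tool_rot: [0.0, 0.0, 1.0, 0.0]
contact_force: [0.8, 0.1, 0.5]
gripper_width: 1.001
grasp_force: 0.0
```

Request:
{"op": "servo_tool", "data": {"motion": [-1, 0, 0, 0, 0, -1, 0, 0, 0, 0, -1, 0, 0, 0, 0, -1, 0, 0, 0, 0, -1, 0, 0, 0, 0]}}

```text
time: 14.82
tool_pos: [0.4805, 0.27, 0.0079]
tool_rot: [0.001, 0.0, 1.0, 0.0]
contact_force: [-0.5, -0.9, 5.6]
gripper_width: 0.407
grasp_force: 59.2
```

Request:
{"op": "servo_tool", "data": {"motion": [-1, 0, 0, -0.3, 0, -1, 0, 0, -0.8, 0, -1, 0, 0, -1, 0, -1, 0, 0, -1, 0]}}

```text
time: 15.32
tool_pos: [0.4813, 0.2704, 0.1293]
tool_rot: [0.003, 0.0, 1.0, 0.001]
contact_force: [-0.2, 0.5, -1.7]
gripper_width: 0.405
grasp_force: 60.0
```

Request:
{"op": "servo_tool", "data": {"motion": [-1, -0.12, -0.4, 0, 0, -1, -0.255, -0.85, 0, 0, -1, -0.255, -1, 0, 0]}}

```text
time: 15.7
tool_pos: [0.5094, 0.1473, 0.1241]
tool_rot: [-0.002, 0.002, 1.0, -0.0]
contact_force: [-0.3, 0.9, 0.5]
gripper_width: 0.412
grasp_force: 60.1
```

Request:
{"op": "servo_tool", "data": {"motion": [-1, -0.12, -0.4, 0, 0, -1, -0.255, -0.85, 0, 0, -1, -0.255, -1, 0, 0, -1, -0.255, -1, 0, 0, -1, -0.255, -1, 0, 0]}}

```text
time: 16.32
tool_pos: [0.54, 0.031, 0.1258]
tool_rot: [-0.001, -0.0, 1.0, 0.0]
contact_force: [-0.8, 0.2, 0.1]
gripper_width: 0.409
grasp_force: 60.2
```

```bash
python3 - <<'E'
from h import *
s=manip.state();t=s['tool_pos'];print(t,s['contact_force'])
for i in(0,1):
    for z in(.0077,.006,.0095): print(heldfit('side','spacer',t[:2],t[2]-z))
print(manip.state()['tool_pos'])
E
```

```text
[0.54000879 0.0310304  0.12578989] [-0.82132544  0.18290935  0.10174719]
(array([0.54005468, 0.03190303]), np.float64(0.07878521126760564))
(array([0.53988736, 0.02928503]), np.float64(0.08078231292517007))
(array([0.54048588, 0.03648009]), np.float64(0.07010135135135136))
(array([0.5402169 , 0.03347263]), np.float64(0.05447635135135135))
(array([0.54029648, 0.03120212]), np.float64(0.052364864864864864))
(array([0.54077064, 0.03773631]), np.float64(0.06163793103448276))
[0.54067582 0.03045402 0.12657896]
```

Request:
{"op": "servo_tool", "data": {"motion": [-1, -0.018, -0.021, 0.15, 0, -1, -0.018, -0.021, 0.33, 0, -1, -0.018, -0.021, 0.33, 0, -1, -0.018, -0.021, 0.33, 0]}}

```text
time: 17.12
tool_pos: [0.543, 0.0271, 0.0869]
tool_rot: [-0.0, 0.0, 1.0, 0.0]
contact_force: [0.5, 0.3, 0.0]
gripper_width: 0.413
grasp_force: 60.2
```

```bash
python3 - <<'E'
from h import *
s=manip.state();t=s['tool_pos'];print(t,s['contact_force'])
for i in(0,1): print(heldfit('side','spacer',t[:2],t[2]-.0077))
im,d=grab('side')
cv2.imwrite('pics/v6.png',cv2.resize(im[150:240,230:330,::-1],None,fx=6,fy=6,interpolation=2))
E
```

```text
[0.54300963 0.0270878  0.08688424] [0.45528695 0.34571007 0.04842608]
(array([0.54298381, 0.02700728]), np.float64(0.2747175141242938))
(array([0.54353824, 0.02695274]), np.float64(0.29838709677419356))
```

View pics/v6.png

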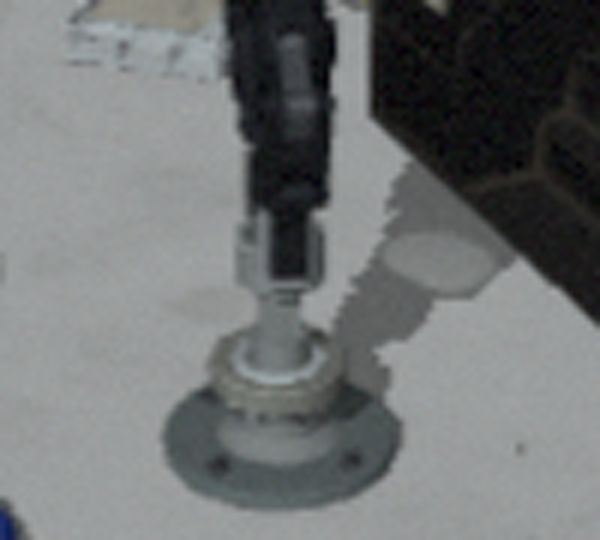

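Request:
{"op": "servo_tool", "data": {"motion": [-1, 0, 0, 0.015, 0, -1, 0, 0, 0.03, 0, -1, 0, 0, 0.045, 0, -1, 0, 0, 0.06, 0, -1, 0, 0, 0.06, 0]}}

```text
time: 17.9
tool_pos: [0.5427, 0.0272, 0.0795]
tool_rot: [-0.0, 0.0, 1.0, 0.0]
contact_force: [0.4, -0.0, -0.6]
gripper_width: 0.408
grasp_force: 60.2
```

Request:
{"op": "servo_tool", "data": {"motion": [-1, 0, 0, 0.03, 0, -1, 0, 0, 0.06, 0, -1, 0, 0, 0.09, 0, -1, 0, 0, 0.11, 0, -1, 0, 0, 0.11, 0]}}

```text
time: 18.52
tool_pos: [0.5427, 0.0271, 0.0662]
tool_rot: [-0.0, 0.0, 1.0, 0.0]
contact_force: [0.7, 0.0, -0.8]
gripper_width: 0.404
grasp_force: 60.2
```

Request:
{"op": "servo_tool", "data": {"motion": [-1, 0, 0, 0.012, 0, -1, 0, 0, 0.024, 0, -1, 0, 0, 0.036, 0, -1, 0, 0, 0.048, 0, -1, 0, 0, 0.048, 0]}}

```text
time: 19.15
tool_pos: [0.5428, 0.0272, 0.0606]
tool_rot: [-0.0, 0.0, 1.0, 0.0]
contact_force: [-0.0, 0.4, -0.5]
gripper_width: 0.411
grasp_force: 60.2
```

Request:
{"op": "servo_tool", "data": {"motion": [-1, 0, 0, 0.015, 0, -1, 0, 0, 0.03, 0, -1, 0, 0, 0.045, 0, -1, 0, 0, 0.055, 0, -1, 0, 0, 0.055, 0]}}

```text
time: 19.77
tool_pos: [0.5428, 0.0272, 0.054]
tool_rot: [-0.0, 0.0, 1.0, 0.0]
contact_force: [-0.7, 0.2, -0.9]
gripper_width: 0.406
grasp_force: 60.2
```

Request:
{"op": "servo_tool", "data": {"motion": [-1, 0, 0, 0.006, 0, -1, 0, 0, 0.012, 0, -1, 0, 0, 0.012, 0]}}

```text
time: 20.15
tool_pos: [0.5429, 0.0271, 0.0527]
tool_rot: [-0.0, 0.0, 1.0, -0.0]
contact_force: [-0.3, 0.5, -0.8]
gripper_width: 0.407
grasp_force: 60.2
```

Request:
{"op": "servo_tool", "data": {"motion": [-1, 0, 0, 0.006, 0, -1, 0, 0, 0.011, 0, -1, 0, 0, 0.011, 0]}}

```text
time: 20.52
tool_pos: [0.543, 0.0272, 0.052]
tool_rot: [-0.0, 0.0, 1.0, -0.0]
contact_force: [-2.1, -0.0, 4.5]
gripper_width: 0.404
grasp_force: 60.6
```

Request:
{"op": "servo_tool", "data": {"motion": [1, 0, 0, 0, 0, 1, 0, 0, 0, 0, 1, 0, 0, 0, 0, 1, 0, 0, 0, 0]}}

```text
time: 21.02
tool_pos: [0.5429, 0.0271, 0.0513]
tool_rot: [-0.0, 0.0, 1.0, -0.0]
contact_force: [0.3, -0.2, -0.3]
gripper_width: 0.999
grasp_force: 0.0
```

Request:
{"op": "servo_tool", "data": {"motion": [1, 0, 0, -0.2, 0, 1, 0, 0, -0.6, 0, 1, 0, 0, -0.9, 0, 1, 0, 0, -0.9, 0]}}

```text
time: 21.52
tool_pos: [0.5455, 0.027, 0.1638]
tool_rot: [0.004, 0.0, 1.0, -0.0]
contact_force: [-0.0, -0.1, 0.2]
gripper_width: 1.003
grasp_force: 0.0
```

Request:
{"op": "servo_tool", "data": {"motion": [1, -0.32, -1, 0, 0, 1, -0.32, -1, 0, 0, 1, -0.32, -1, 0, 0]}}

```text
time: 21.9
tool_pos: [0.5813, -0.0962, 0.158]
tool_rot: [-0.001, 0.003, 1.0, -0.0]
contact_force: [0.4, -1.2, 0.0]
gripper_width: 0.997
grasp_force: 0.0
```

Request:
{"op": "servo_tool", "data": {"motion": [1, -0.32, -1, 0, 0, 1, -0.32, -1, 0.3, 0, 1, -0.32, -1, 0.7, 0, 1, -0.32, -1, 0.7, 0, 1, -0.32, -1, 0.7, 0]}}

```text
time: 22.52
tool_pos: [0.6198, -0.2118, 0.076]
tool_rot: [0.0, -0.0, 1.0, 0.0]
contact_force: [-0.2, 0.5, 1.0]
gripper_width: 1.007
grasp_force: 0.0
```

```bash
python3 - <<'E'
from h import *
s=manip.state();t=s['tool_pos'];print(t,s['joint_pos'])
im,d=grab('side','side5.png');
for r in models.regions_of('side','cap'): print(r['p'],r['pixel'],r['mask'].sum())
print(find('side','cap',(.62,-.218)))
im,d=grab('top','top5.png')
print(find('top','cap',(.62,-.218)))
r=[r for r in models.regions_of('side','spacer')];print([(x['p'],x['pixel'],x['mask'].sum()) for x in r])
q=[x for x in r if abs(x['pixel'][0]-277)<15]
if q: print(fit('side','spacer',q[0]['mask'],(.5425,.0285),.044))
a=cv2.imread('pics/side5.png')
cv2.imwrite('pics/v7.png',cv2.resize(a[170:310,230:390],None,fx=4,fy=4,interpolation=2))
E
```

```text
[ 0.61977057 -0.21183263  0.0759688 ] [-4.43005407e-01  2.57076785e-01  1.65612076e+00  3.22493963e-04
  1.22851266e+00 -2.01450471e+00]
0.97 [328.5, 281.7] 416
0.5 [277.2, 213.9] 192
(array([ 0.62006011, -0.21944064]), np.float64(0.12590144230769232))
None
[(0.66, [275.1, 206.9], np.int64(126)), (0.23, [349.4, 243.9], np.int64(158))]
(array([0.54326522, 0.02846495]), np.float64(0.6101190476190477))
```

View pics/v7.png

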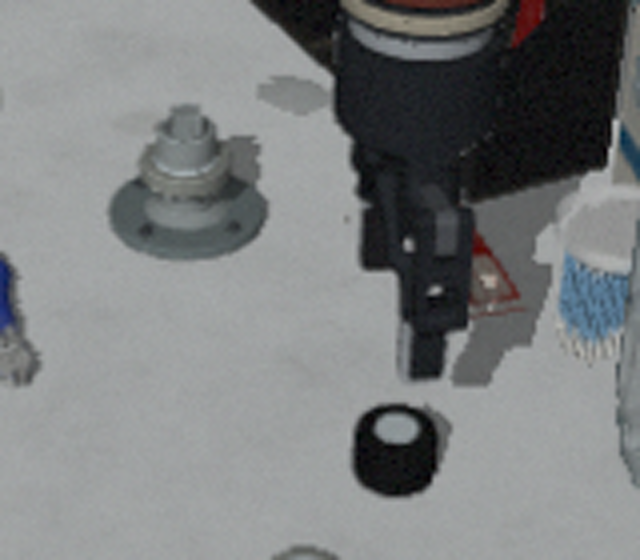

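Request:
{"op": "servo_tool", "data": {"motion": [1, 0, -0.05, 0.15, 0, 1, 0, -0.05, 0.35, 0, 1, 0, -0.05, 0.5, 0, 1, 0, -0.05, 0.55, 0, 1, 0, -0.05, 0.55, 0]}}

```text
time: 23.45
tool_pos: [0.6194, -0.2188, 0.0088]
tool_rot: [-0.0, 0.0, 1.0, 0.0]
contact_force: [0.0, -0.0, 0.1]
gripper_width: 0.996
grasp_force: 0.0
```

Request:
{"op": "servo_tool", "data": {"motion": [-1, 0, 0, 0, 0, -1, 0, 0, 0, 0, -1, 0, 0, 0, 0, -1, 0, 0, 0, 0, -1, 0, 0, 0, 0]}}

```text
time: 24.08
tool_pos: [0.6206, -0.2193, 0.0108]
tool_rot: [0.001, 0.0, 1.0, -0.0]
contact_force: [0.1, -0.2, 6.2]
gripper_width: 0.464
grasp_force: 60.9
```

Request:
{"op": "servo_tool", "data": {"motion": [-1, 0, 0, -0.3, 0, -1, 0, 0, -0.7, 0, -1, 0, 0, -1, 0, -1, 0, 0, -1, 0]}}

```text
time: 24.58
tool_pos: [0.6216, -0.2198, 0.1334]
tool_rot: [0.003, 0.0, 1.0, -0.002]
contact_force: [0.4, 0.3, -0.2]
gripper_width: 0.466
grasp_force: 60.6
```

Request:
{"op": "servo_tool", "data": {"motion": [-1, 0.15, 0.4, 0, 0, -1, 0.32, 0.85, 0, 0, -1, 0.32, 1, 0, 0]}}

```text
time: 24.95
tool_pos: [0.5784, -0.096, 0.1262]
tool_rot: [-0.003, -0.001, 1.0, 0.001]
contact_force: [0.9, -0.3, -0.7]
gripper_width: 0.465
grasp_force: 60.7
```

Request:
{"op": "servo_tool", "data": {"motion": [-1, 0.15, 0.4, 0, 0, -1, 0.32, 0.85, 0, 0, -1, 0.32, 1, 0, 0, -1, 0.32, 1, 0, 0, -1, 0.32, 1, 0, 0]}}

```text
time: 25.58
tool_pos: [0.5434, 0.02, 0.1291]
tool_rot: [-0.0, 0.001, 1.0, -0.0]
contact_force: [-0.3, 0.2, -1.1]
gripper_width: 0.469
grasp_force: 60.8
```

```bash
cat > capx.py <<'E'
from h import *
s=manip.state();t=s['tool_pos'];print(t,s['contact_force'])
z0=t[2]-.010;a=np.linspace(0,2*np.pi,90)
im,d=grab('side','side6.png');P=cloud('side',d)
for r in models.regions_of('side','cap'):
    print(r['p'],r['pixel'],r['mask'].sum())
q=proj('side',np.concatenate([np.c_[t[0]+.0215*np.cos(a),t[1]+.0215*np.sin(a),0*a+z] for z in(z0,z0+.028)]))
R=np.zeros((1680,2240),np.uint8);cv2.fillConvexPoly(R,np.round(((cv2.convexHull(q.astype(np.float32))+.5)*4-.5)*16).astype(np.int32),1,shift=4)
R=R.reshape(420,4,560,4).mean((1,3))
fg=(im.max(2)<75)
b=int(q[:,1].max())
for v in range(b-14,b+3):
    c0=int(q[:,0].mean());w=np.s_[c0-22:c0+22];u=np.arange(560)[w]
    g=im[v,w].max(1).astype(float);k=np.clip((130-g)/(130-40),0,1)
    print(v,'pred',round((R[v,w]*u).sum()/max(R[v,w].sum(),1e-9),2),round(R[v,w].sum(),1),'obs',round((k*u).sum()/max(k.sum(),1e-9),2),round(k.sum(),1))
print('px/m',proj('side',[[t[0],t[1],z0],[t[0]+.01,t[1],z0],[t[0],t[1]+.01,z0]]))
cv2.imwrite('pics/v8.png',cv2.resize(cv2.imread('pics/side6.png')[150:250,220:340],None,fx=5,fy=5,interpolation=2))
E
python3 capx.py
```

```text
[0.54343308 0.02003598 0.12909919] [-0.25681961  0.16286846 -1.13464082]
0.56 [274.4, 180.8] 120
173 pred 276.25 19.0 obs 278.65 17.8
174 pred 276.25 19.0 obs 277.5 16.9
175 pred 276.25 19.0 obs 276.52 15.8
176 pred 276.25 19.0 obs 276.61 16.2
177 pred 276.25 19.0 obs 276.56 16.1
178 pred 276.25 19.0 obs 276.37 15.8
179 pred 276.34 18.8 obs 276.57 16.3
180 pred 276.37 18.8 obs 276.53 16.1
181 pred 276.37 18.8 obs 276.56 15.5
182 pred 276.37 18.8 obs 276.5 13.5
183 pred 276.37 18.8 obs 276.27 11.1
184 pred 276.31 18.0 obs 276.6 16.2
185 pred 276.31 16.2 obs 276.61 13.9
186 pred 276.28 12.8 obs 276.79 8.9
187 pred 276.33 5.2 obs 278.41 1.4
188 pred 0.0 0.0 obs 296.7 0.5
189 pred 0.0 0.0 obs 296.23 0.5
px/m [[276.34873824 182.63461879]
 [280.63148647 182.38449486]
 [275.84946995 180.62454987]]
```

View pics/v8.png

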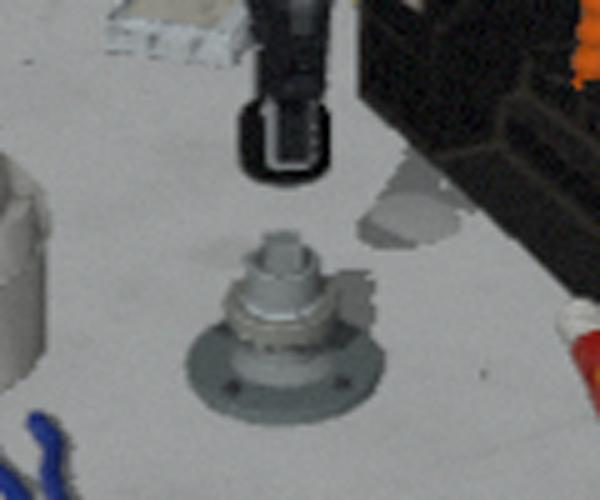

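Request:
{"op": "servo_tool", "data": {"motion": [-1, 0.012, 0.052, 0.15, 0, -1, 0.012, 0.052, 0.33, 0, -1, 0.012, 0.052, 0.33, 0, -1, 0.012, 0.052, 0.33, 0]}}

```text
time: 26.18
tool_pos: [0.5411, 0.0273, 0.0891]
tool_rot: [-0.001, 0.0, 1.0, 0.0]
contact_force: [-0.4, -0.2, -1.2]
gripper_width: 0.466
grasp_force: 60.8
```

Request:
{"op": "servo_tool", "data": {"motion": [-1, 0, 0, 0.007, 0, -1, 0, 0, 0.014, 0, -1, 0, 0, 0.02, 0, -1, 0, 0, 0.02, 0]}}

```text
time: 26.68
tool_pos: [0.5415, 0.0274, 0.0874]
tool_rot: [-0.0, 0.0, 1.0, -0.0]
contact_force: [-0.3, -0.5, -0.5]
gripper_width: 0.462
grasp_force: 60.8
```

```bash
python3 capx.py | head -14; python3 - <<'E'
from h import *
im=cv2.imread('pics/side6.png').astype(float)
# post column profile rows just under cap, and predicted
print(proj('side',[[.5425,.0285,.072],[.5425,.0285,.066],[.5425,.0285,.054]]))
for v in range(190,206,2): print(v,im[v,262:292].mean(1).astype(int).tolist())
E
```

```text
[0.54145241 0.02739065 0.08740766] [-0.29345283 -0.5443832  -0.4637648 ]
0.67 [272.9, 197.3] 153
187 pred 275.24 18.5 obs 277.41 15.2
188 pred 275.24 18.5 obs 277.03 16.5
189 pred 275.24 18.5 obs 276.61 16.7
190 pred 275.24 18.5 obs 276.61 16.2
191 pred 275.24 18.5 obs 276.63 16.3
192 pred 275.24 18.5 obs 276.62 16.3
193 pred 275.24 18.5 obs 277.21 17.1
194 pred 275.24 18.5 obs 277.57 17.5
195 pred 275.24 18.5 obs 278.1 17.9
196 pred 275.24 18.5 obs 278.5 17.9
197 pred 275.24 18.4 obs 279.04 15.8
198 pred 275.19 17.6 obs 278.82 17.8
[[275.6321133  198.41703103]
 [275.64518451 200.58591784]
 [275.67121261 204.88682236]]
190 [152, 154, 154, 157, 120, 56, 20, 13, 12, 28, 104, 109, 65, 30, 29, 27, 33, 32, 53, 64, 38, 12, 69, 131, 153, 153, 153, 153, 156, 149]
192 [156, 159, 160, 160, 118, 53, 13, 18, 19, 23, 102, 112, 66, 34, 32, 30, 31, 34, 53, 65, 40, 9, 63, 134, 154, 154, 155, 148, 144, 115]
194 [157, 157, 159, 159, 121, 56, 20, 20, 17, 20, 101, 108, 68, 31, 27, 27, 32, 29, 47, 55, 32, 15, 67, 135, 157, 155, 151, 113, 93, 91]
196 [158, 154, 157, 155, 128, 66, 17, 14, 23, 19, 101, 113, 71, 39, 33, 37, 37, 38, 62, 57, 24, 7, 74, 138, 159, 150, 117, 98, 95, 94]
198 [147, 147, 145, 145, 147, 109, 52, 16, 16, 16, 36, 75, 73, 60, 62, 60, 63, 50, 24, 16, 6, 53, 130, 150, 118, 95, 96, 98, 95, 93]
200 [147, 147, 145, 145, 146, 147, 142, 114, 68, 41, 26, 24, 15, 27, 23, 27, 24, 26, 33, 40, 69, 131, 151, 118, 95, 97, 96, 97, 95, 95]
202 [145, 147, 143, 147, 148, 144, 129, 109, 95, 77, 78, 104, 113, 93, 81, 79, 77, 80, 73, 66, 93, 87, 90, 93, 92, 97, 92, 93, 96, 93]
204 [154, 154, 154, 154, 154, 154, 151, 115, 115, 118, 107, 110, 112, 110, 111, 115, 102, 94, 102, 107, 91, 69, 81, 95, 94, 95, 94, 95, 92, 96]
```

Request:
{"op": "servo_tool", "data": {"motion": [-1, -0.002, 0, 0.006, 0, -1, -0.002, 0, 0.012, 0, -1, -0.002, 0, 0.018, 0, -1, -0.002, 0, 0.018, 0]}}

```text
time: 27.28
tool_pos: [0.5421, 0.0274, 0.0866]
tool_rot: [0.0, 0.0, 1.0, -0.0]
contact_force: [-3.7, 0.5, 6.3]
gripper_width: 0.469
grasp_force: 61.2
```

Request:
{"op": "servo_tool", "data": {"motion": [-1, 0, 0, 0.002, 0.1, -1, 0, 0, 0.002, 0.2, -1, 0, 0, 0.002, 0.3, -1, 0, 0, 0.002, 0.4, -1, 0, 0, 0.002, 0.5]}}

```text
time: 27.9
tool_pos: [0.5433, 0.0273, 0.0864]
tool_rot: [0.002, 0.197, 0.98, 0.0]
contact_force: [2.1, 0.2, 3.1]
gripper_width: 0.465
grasp_force: 61.1
```

Request:
{"op": "servo_tool", "data": {"motion": [-1, 0, 0, 0.004, 0.1, -1, 0, 0, 0.004, 0.2, -1, 0, 0, 0.004, 0.3, -1, 0, 0, 0.004, 0.4, -1, 0, 0, 0.004, 0.5]}}

```text
time: 28.52
tool_pos: [0.5428, 0.0267, 0.0849]
tool_rot: [0.002, 0.384, 0.923, -0.0]
contact_force: [2.3, -1.3, -0.4]
gripper_width: 0.463
grasp_force: 60.7
```

Request:
{"op": "servo_tool", "data": {"motion": [-1, 0, 0, 0.008, 0, -1, 0, 0, 0.016, 0, -1, 0, 0, 0.016, 0]}}

```text
time: 28.9
tool_pos: [0.543, 0.0266, 0.0846]
tool_rot: [0.002, 0.382, 0.924, -0.0]
contact_force: [-1.2, -3.0, 7.5]
gripper_width: 0.469
grasp_force: 61.5
```

Request:
{"op": "servo_tool", "data": {"motion": [-1, 0, 0, 0, 0.07, -1, 0, 0, 0, 0.14, -1, 0, 0, 0, 0.21, -1, 0, 0, 0, 0.21]}}

```text
time: 29.4
tool_pos: [0.543, 0.0267, 0.0846]
tool_rot: [0.002, 0.457, 0.89, -0.0]
contact_force: [-0.6, -2.9, 8.8]
gripper_width: 0.463
grasp_force: 61.4
```

```bash
python3 - <<'E'
from h import *
s=manip.state();print(s['ft_torque'],s['contact_force'],s['tool_pos'],s['tool_rot'],s['joint_pos'])
im,d=grab('side');cv2.imwrite('pics/v9.png',cv2.resize(im[170:230,245:315,::-1],None,fx=8,fy=8,interpolation=2))
E
```

```text
[-0.52436959  0.20627293  0.28600682] [-0.60719814 -2.94920164  8.84875131] [0.54303529 0.02668897 0.08460662] [ 1.64040128e-03  4.56845712e-01  8.89544423e-01 -1.52073202e-04] [-8.70042873e-02 -3.66545425e-03  1.92679745e+00 -1.62247172e-03
  1.21553838e+00 -7.08345087e-01]
```

View pics/v9.png

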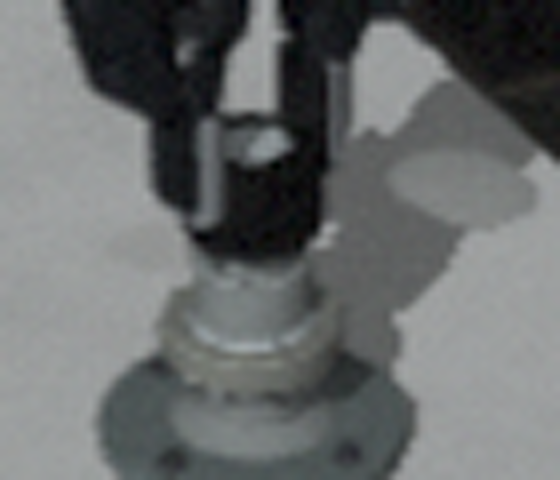

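Request:
{"op": "servo_tool", "data": {"motion": [-1, -0.0025, -0.004, 0, -0.05, -1, -0.0025, -0.004, 0, -0.1, -1, -0.0025, -0.004, 0.003, -0.12, -1, -0.0025, -0.004, 0.003, -0.12]}}

```text
time: 29.95
tool_pos: [0.5429, 0.0266, 0.0839]
tool_rot: [0.002, 0.415, 0.91, 0.0]
contact_force: [0.2, -1.4, 6.7]
gripper_width: 0.466
grasp_force: 61.3
```

```bash
python3 - <<'E'
from h import *
s=manip.state();print(s['ft_torque'],s['contact_force'],s['tool_pos'],s['tool_rot'])
E
```

```text
[-0.28283948 -0.1478732   0.06224718] [ 0.24507985 -1.40647223  6.65202983] [0.54294444 0.02657138 0.08393828] [1.62688433e-03 4.14607840e-01 9.09998647e-01 3.93533803e-04]
```

Request:
{"op": "servo_tool", "data": {"motion": [-1, -0.0025, -0.002, 0.004, -0.015, -1, -0.0025, -0.002, 0.008, -0.03, -1, -0.0025, -0.002, 0.012, -0.03, -1, -0.0025, -0.002, 0.012, -0.03]}}

```text
time: 30.45
tool_pos: [0.5429, 0.0265, 0.0822]
tool_rot: [0.002, 0.404, 0.915, 0.001]
contact_force: [1.4, -0.4, 5.6]
gripper_width: 0.46
grasp_force: 61.3
```

```bash
python3 - <<'E'
from h import *
s=manip.state();print(s['ft_torque'],s['contact_force'],s['tool_pos'],s['tool_rot'])
E
```

```text
[-0.10410355 -0.23213222  0.07215478] [ 1.36550162 -0.37484618  5.62628076] [0.54291525 0.02646575 0.08219993] [1.51037270e-03 4.04147938e-01 9.14692150e-01 6.58747179e-04]
```

Request:
{"op": "servo_tool", "data": {"motion": [-1, -0.001, 0.001, 0.01, 0, -1, -0.001, 0.001, 0.02, 0, -1, -0.001, 0.001, 0.03, 0, -1, -0.001, 0.001, 0.035, 0, -1, -0.001, 0.001, 0.035, 0]}}

```text
time: 31.08
tool_pos: [0.5431, 0.0264, 0.0788]
tool_rot: [0.001, 0.404, 0.915, 0.0]
contact_force: [-0.8, -1.0, 10.2]
gripper_width: 0.465
grasp_force: 61.5
```

Request:
{"op": "servo_tool", "data": {"motion": [-1, 0, -0.001, 0.006, -0.04, -1, 0, -0.001, 0.012, -0.04, -1, 0, -0.001, 0.018, -0.04, -1, 0, -0.001, 0.018, -0.04]}}

```text
time: 31.58
tool_pos: [0.5427, 0.0265, 0.0751]
tool_rot: [0.001, 0.39, 0.921, 0.001]
contact_force: [5.8, -0.1, 3.2]
gripper_width: 0.461
grasp_force: 61.1
```

```bash
python3 - <<'E'
from h import *
s=manip.state();print(s['ft_torque'],s['contact_force'],s['tool_pos'],s['tool_rot'])
E
```

```text
[ 0.06950935 -0.9492692   0.06242266] [ 5.81887421 -0.12168171  3.15590453] [0.54273549 0.02649139 0.07508275] [1.26497705e-03 3.90154974e-01 9.20748100e-01 6.57816266e-04]
```

Request:
{"op": "servo_tool", "data": {"motion": [-1, -0.003, 0.003, 0.003, 0, -1, -0.003, 0.003, 0.006, 0, -1, -0.003, 0.003, 0.006, 0]}}

```text
time: 31.95
tool_pos: [0.5429, 0.0264, 0.0748]
tool_rot: [0.001, 0.39, 0.921, 0.0]
contact_force: [3.4, 0.2, 6.3]
gripper_width: 0.462
grasp_force: 61.2
```

Request:
{"op": "servo_tool", "data": {"motion": [1, 0, 0, 0, 0, 1, 0, 0, 0, 0, 1, 0, 0, 0, 0, 1, 0, 0, 0, 0]}}

```text
time: 32.45
tool_pos: [0.5415, 0.0264, 0.0732]
tool_rot: [-0.001, 0.39, 0.921, -0.0]
contact_force: [-0.2, -0.1, 0.5]
gripper_width: 1.002
grasp_force: 0.0
```

Request:
{"op": "servo_tool", "data": {"motion": [1, 0, 0, -0.3, 0, 1, 0, 0, -0.7, 0, 1, 0, 0, -1, 0, 1, 0, 0, -1, 0]}}

```text
time: 32.95
tool_pos: [0.5443, 0.0262, 0.1981]
tool_rot: [0.004, 0.39, 0.921, 0.001]
contact_force: [0.2, 0.7, -0.2]
gripper_width: 0.999
grasp_force: 0.0
```

```bash
python3 - <<'E'
from h import *
im,d=grab('side');P=cloud('side',d)
m=(np.hypot(P[...,0]-.5425,P[...,1]-.0285)<.018)&(P[...,2]<.13)
z=P[m][:,2];print('cap top z',np.percentile(z,[80,90,95,99]),manip.state()['tool_pos'])
cv2.imwrite('pics/v10.png',cv2.resize(im[160:250,220:330,::-1],None,fx=6,fy=6,interpolation=2))
for r in models.regions_of('side','cap'):
    if abs(r['pixel'][0]-276)<20:
        for z0 in (.064,.070,.076): print(z0,fit('side','cap',r['mask'],(.5425,.0285),z0))
E
```

```text
cap top z [0.09313367 0.09356069 0.09406437 0.09477815] [0.54293953 0.02631821 0.19542617]
0.064 (array([0.54180714, 0.02718731]), np.float64(0.10783898305084746))
0.07 (array([0.54053817, 0.01729539]), np.float64(0.12478813559322034))
0.076 (array([0.53897433, 0.00635593]), np.float64(0.14152542372881355))
```

View pics/v10.png

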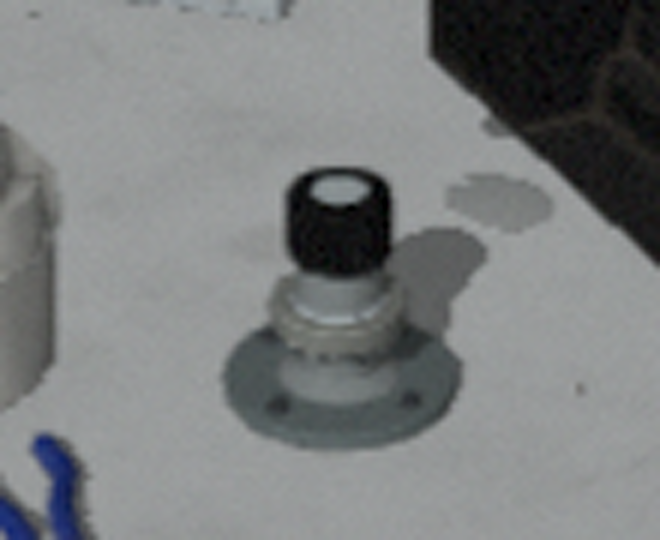

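The cap top reads about 93 mm against an expected 92 mm. The picture shows it level at (340,225), sitting directly on the spacer and wheel, so I'm handing the job in.

```bash
python3 -c "
from plant import job_done
print(job_done())"
```

```text
the job is handed in; nothing more can be done
None
```

I put the wheel, spacer and cap on the arbor in order, felt the cap down over the square until it stopped on the spacer, let go and handed the job in at about 33 s; the hand-in call returned no verdict, but the camera showed the cap level with its top at about 93 mm (92 mm expected), and the highest wrist force reading I saw was about 10 N.

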